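# Stand the fallen bottle in the strap holder and press it home

### The arm

A 6-joint arm with a two-finger parallel gripper is mounted at the origin on a cart in front of the work surface, level with it; the furniture and walls round the work are solid. World frame = base frame: x ahead of the robot, y to its left, z up, the work surface at z = 0. Lengths are in m, angles in rad, forces in N, time in s.
With the tool pointing down it reaches from about 0.275 to 1 m from the base axis. Payload 8.4 kg.
Tool frame: the origin (TCP) lies midway between the tips of the shut fingers; the grasp point (between the pads) lies 19 mm behind it (robot.grasp_offset is the distance from the TCP to the grasp point, in m); z points along the fingers, y is the line along which they close (so a half turn about z gives the same grasp; the last joint's range is limited). The gripper opens to 85 mm and grips with 20 to 120 N. Pads are 22 mm wide; open, the fingers measure 114 mm over their backs; the gripper's body (76 mm by 85 mm) begins 54 mm behind the grasp point. The pads swing forward as they close: fully open they stand 13 mm farther back than shut.
Start: joints at [-1.163, 0.353, 1.633, -0, 1.155, -0.002], TCP at [0.249, -0.573, 0.231] pointing down, gripper open.
Joint ranges: [-2.63, 2.63], [-0.92, 2.1], [0.06, 2.66], [-1.3, 4.44], [0, 2.69], [-3.02, 3.02]. Speed limits (rad/s): [2.22, 2.22, 2.79, 3.14, 3.14, 3.14].

### API

Orientations are given as a unit quaternion [w, x, y, z].
In Python, from rig import robot gives the robot as it stands. The module is installed in compiled form; this text tells all that it offers.
- The arm moves only by the tool arm_command, never from a script. Its argument "plan" is a list of rows, each a list of 7 numbers: the turn, a rotation vector about the world's x, y, z in degrees, then the shift along the world's x, y, z in m, then the finger opening in m, from 0 to 0.0854. A call has exactly 10 rows; each row is the pose to reach, as a shift and turn from the pose commanded when the call began; what a row does not reach only later rows make up. A row lasts 1/12 s, in which the tool goes at most 41.7 mm and 7.16 degrees, less where a joint would pass 70% of its speed; a pose out of reach is approached as far as the arm can. A call with a gripper value outside its range is refused whole. The fingers move at their own pace and stop on an object; "force" is the grip in N (left out, the last holds). Time passes only in rows, so rows that repeat a pose let the fingers close, or fill a call up. It gives the time, the measured TCP pose, the force, the opening and the grip force at its end, in the units of the state.
- robot.read_state(): the state, without advancing time (a new reading comes with each control period).
- robot.capture(name): name is "scene" or "top"; returns (picture, depth): 480x640x3 uint8, red, green, blue; 480x640 float32, m along the optical axis (not along the pixel's ray), 0 where there is no reading.
- robot.camera_params(name): a dict with "fx", "fy", "cx", "cy" (pixels), "dist_coeffs" ([k1, k2, p1, p2, k3] as OpenCV has them; the pictures are not rectified), "world_from_camera" (4x4, takes a point from camera to world coordinates). Camera axes: x right, y down, z forward; pixel columns grow to the right and rows downward; lengths in m; the calibration is good to about 2 mm. A picture is of the moment at which its call begins. camera_params takes no time and is no camera call.
- robot.hand_in(): hands the job in; it is judged then, once.
The state is a dict: "clock": time; "joints": joint angles; "dq": joint speeds; "joint_efforts": joint torques, N m; "ee_pos": TCP position; "tcp_rot": TCP orientation; "wrist_force": force on the tool from outside, world axes, zero at the start; "moment": the same for the moment, N m; "opening": finger opening in m; "finger_force": force on a finger pad.
Only numpy, scipy, OpenCV 4.12 (cv2) and the standard library are available. Lean on these libraries where they do the work, as an engineer would, in place of code of your own. Each camera call takes 0.05 s, during which the arm holds its last target. There are 200 camera calls.

### The job

The white reagent bottle has fallen over: stand it upright on the worktop and press it squarely into the V of the strap holder's sprung pad, so that a colleague can do up the strap. Push the pad in by about half its travel (about 7 newtons), keeping the bottle upright in your fingers and never driving the pad to its hard stop, and keep pressing steadily: the program finishes while you are still holding the bottle there. Leave the other things on the worktop alone.

Things in the scene. Friction and masses are not known exactly. Their poses are not given: they have to be found in the camera images.
- bottle: the fallen bottle: white plastic, round, 49 mm in diameter and 105 mm tall, about 0.14 kg, with a screw cap fixed to it; it starts lying on its side, cap pointing roughly to the robot's left. Origin: centre of its flat base; z axis from base to cap (level when lying, origin then about 24 mm above the worktop; vertical when standing, origin then at z = 0)
- bottle_mid (a point): point on the bottle's centre line, 48 mm from its base. The bottle is straight-sided up to about 75 mm, then has a shoulder and a 28 mm cap (the top 15 mm). Let go when leaning less than about 20 degrees, it rocks upright by itself
- holder: strap holder: bare metal bracket fixed to the worktop, 130 mm wide and 72 mm tall, with the sprung V pad in front of its upright plate. Origin: on the worktop straight below the V's vertex when the pad is not pressed; x axis: the direction to press in, roughly away from the robot; z up. Upright's front face at x = 53 mm. The worktop in front (negative x) is bare: the bottle stands on it
- pad (a joint): how far the grey sprung V pad is pushed in along the holder's +x, m: 0 at rest, 0.025 at its hard stop. Spring 600 N/m, no preload (0.0125 takes 7.5 N). The V opens to -x, 120 degrees between its faces. A standing bottle touching both faces has its axis 28 mm in front of the vertex: the pad begins to move when the bottle's axis is at x = -28 mm in the holder's frame
- v_vertex (a point): vertex of the V on the moving pad, 42 mm above the worktop, at the pad's mid-height (the pad spans heights 17 to 67 mm and is 43 mm wide); moves with the pad
- brown_bottle: bystander: a brown bottle 52 mm in diameter, 125 mm tall, standing; origin at the centre of its base
- dish: bystander: petri dish, 92 mm in diameter, 16 mm high; origin at the centre of its underside
- timer: bystander: white count-down timer, 58 x 66 x 18 mm; origin at the centre of its underside
- marker: bystander: marker pen, 17 x 135 x 16 mm, lying, long along its y axis; origin at the centre of its underside
- tape: bystander: roll of tape lying flat, 100 mm in diameter, 25 mm high; origin at the centre of its underside
Things that resemble listed ones, but are neither listed nor needed, are in the scene too. What is shaped like the holder but red is not meant.

How it is judged:
On the way:
1. the bottle stands upright on the worktop (angle between bottle's own z axis and vertical below 0.12 rad and height (world z) of bottle below 0.008 m), for 0.2 s.
At the end, for the whole second after the job is handed in: Bottle upright (within 7 degrees) on the worktop, within 6 mm of the V's centre, at rest, fingers on it (over 3 N); it alone presses the pad in 7 to 19 mm with 4 to 14 N; the arm is off the pad. The program finishes while holding: true through the last second (all of step 1 and value of joint pad between 0.007 and 0.019 m and contact force between bottle and pad between 4 and 14 N and contact force between the fingers and bottle above 3 N and contact force between the arm and pad below 0.5 N and y of bottle in the frame of holder between -0.006 and 0.006 m and linear speed of bottle below 0.01 m/s); the arm keeps its last pose, push and grip.
It fails at once if the sprung pad is driven to its hard stop (value of joint pad above 0.0235 m).
It fails at once if a bystander is moved by more than 3 cm (distance of any of brown_bottle, dish, timer, marker, tape from where it was at the start of the episode above 0.03 m).
It also fails if it takes over 54 s, if anything falls off the work surface, if the arm or the gripper's body presses on something with over 40 N, if the wrist force passes 120 N, or if a joint passes its speed limit or range.

## Working session

There is one attempt and no reset: what is moved stays moved. The work goes in short steps, Python scripts to look and compute and a tool call to move; the robot and the scene stay as the last step left them, time stands still between calls to the robot, and variables do not carry over. Pictures are saved under pics/ and viewed, at most 10 in all, crops included, and the job is handed in when it is done.

Besides the shell and the picture viewer there is one more tool, called in YAML: its name, and indented under it one key for each argument. arm_command: Moves the arm, as the interface text tells. Its arguments: {"type":"object","properties":{"plan":{"type":"array","items":{"type":"array","items":{"type":"number"}}},"force":{"type":"number"}},"required":["plan"]}

```bash
mkdir -p pics; cat > h.py <<'E'
import numpy as np,cv2
from rig import robot
def snap(n,f):
    p,d=robot.capture(n); cv2.imwrite(f'pics/{f}.png',p[:,:,::-1]); np.save(f'pics/{f}.npy',d); return p,d
def cloud(n,d):
    c=robot.camera_params(n); K=np.array([[c['fx'],0,c['cx']],[0,c['fy'],c['cy']],[0,0,1]])
    v,u=np.mgrid[0:480,0:640]
    uv=np.stack([u,v],-1).reshape(-1,1,2).astype(float)
    xy=cv2.undistortPoints(uv,K,np.array(c['dist_coeffs'],float)).reshape(480,640,2)
    P=np.dstack([xy*d[...,None],d]); T=np.array(c['world_from_camera'])
    W=P@T[:3,:3].T+T[:3,3]; W[d==0]=np.nan; return W
E
python3 - <<'E'
from h import *
for n in('scene','top'):
    snap(n,n+'0'); print(n,np.round(robot.camera_params(n)['world_from_camera'],3).tolist())
print(robot.read_state())
E
```

```text
scene [[-0.631, -0.361, 0.687, -0.134], [-0.776, 0.287, -0.562, 0.639], [0.005, -0.887, -0.461, 0.522], [0.0, 0.0, 0.0, 1.0]]
top [[0.005, -0.99, 0.142, 0.351], [-1.0, -0.006, -0.005, 0.074], [0.006, -0.142, -0.99, 1.475], [0.0, 0.0, 0.0, 1.0]]
{'clock': 0.1, 'joints': array([-1.16336653e+00,  3.53580255e-01,  1.63405447e+00, -1.42405724e-05,
        1.15521707e+00, -2.43748694e-03]), 'dq': array([ 0.00155131, -0.00039134, -0.00162958, -0.00013038,  0.00033196,
       -0.00209637]), 'joint_efforts': array([ 7.12520227e-05, -6.06355405e+01, -3.42820072e+01, -5.69702945e-05,
        3.90401328e-03, -6.64521409e-06]), 'ee_pos': array([ 0.24885869, -0.57284967,  0.23063817]), 'tcp_rot': array([-6.15396883e-04,  9.79073711e-01,  2.03504970e-01, -1.32995440e-04]), 'wrist_force': array([ 0.45709395, -0.69680428, -0.40457949]), 'moment': array([-0.01522124,  0.05197918, -0.05386807]), 'finger_force': 0.0, 'opening': 0.08540554147917512}
```

View pics/scene0.png

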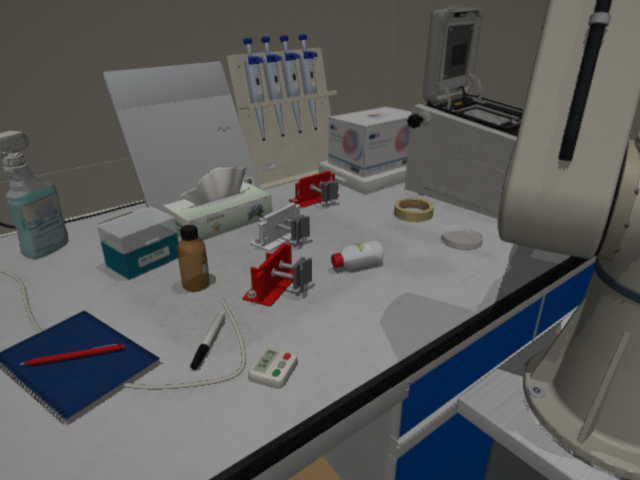

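View pics/top0.png

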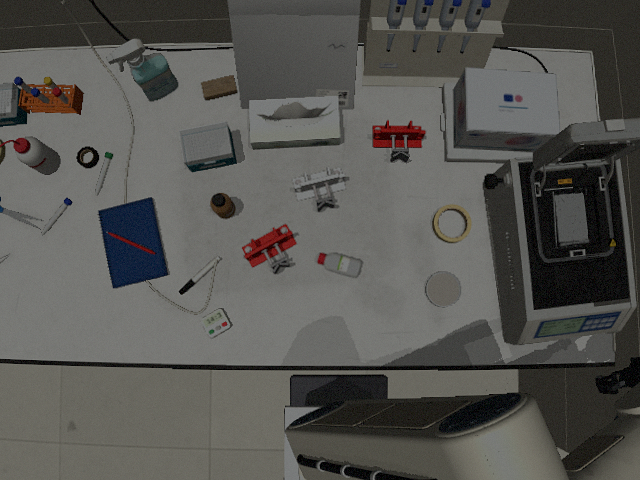

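The top view shows the white bottle lying at about (340,264) with its red cap at (322,258). The bare-metal holder is at (322,187), and the red look-alikes are at (270,247) and (400,138). The scene view has the bottle at (358,256) and the holder at (283,228).

```bash
python3 - <<'E'
from h import *
dt=np.load('pics/top0.npy');ds=np.load('pics/scene0.npy')
W=cloud('top',dt);S=cloud('scene',ds)
im=cv2.imread('pics/top0.png');a=cv2.resize(im[160:290,270:400],(600,600),interpolation=cv2.INTER_CUBIC)
cv2.imwrite('pics/c1.png',cv2.convertScaleAbs(a,alpha=1.3))
im=cv2.imread('pics/scene0.png');a=cv2.resize(im[190:290,240:390],(780,520),interpolation=cv2.INTER_CUBIC);cv2.imwrite('pics/c2.png',a)
def rep(W,box,n,zmin=.008):
    u0,u1,v0,v1=box;P=W[v0:v1,u0:u1].reshape(-1,3);P=P[P[:,2]>zmin]
    c=P[:,:2].mean(0);e,v=np.linalg.eigh(np.cov((P[:,:2]-c).T));q=(P[:,:2]-c)@v
    print(n,len(P),'c',c.round(4),'axis',v[:,1].round(3),'ext',q.min(0).round(3),q.max(0).round(3),'z',np.percentile(P[:,2],[2,50,98]).round(3))
    return P
for n,Wx,b in(('top',W,(310,370,245,285)),('scene',S,(327,387,238,274))): rep(Wx,b,n+' bottle',.012)
for n,b in(('table',(360,400,200,240)),):print(np.nanmedian(W[b[2]:b[3],b[0]:b[1],2]))
P=rep(W,(285,355,160,215),'top holder',.012);
Q=rep(S,(250,313,200,255),'scene holder',.012)
for nm,PP in(('top',P),('scene',Q)):
  for lo,hi in((.012,.03),(.03,.055),(.055,.068),(.068,.09)):
    p=PP[(PP[:,2]>lo)&(PP[:,2]<hi)]
    if len(p):print(nm,lo,len(p),p[:,:2].min(0).round(3),p[:,:2].max(0).round(3))
np.save('pics/P.npy',P)
E
```

```text
top bottle 730 c [0.5039 0.0212] axis [0.29  0.957] ext [-0.03  -0.048] [0.023 0.057] z [0.025 0.042 0.052]
scene bottle 1024 c [0.4964 0.0316] axis [0.378 0.926] ext [-0.028 -0.054] [0.014 0.054] z [0.013 0.034 0.048]
-0.0018820531774705884
top holder 775 c [0.6941 0.0704] axis [-0.267  0.964] ext [-0.05  -0.066] [0.054 0.065] z [0.014 0.054 0.075]
scene holder 1893 c [0.7016 0.0838] axis [-0.934  0.358] ext [-0.061 -0.179] [0.09  0.187] z [0.014 0.044 0.071]
top 0.012 121 [0.639 0.011] [0.746 0.137]
top 0.03 276 [0.637 0.012] [0.749 0.136]
top 0.055 232 [0.639 0.01 ] [0.735 0.138]
top 0.068 146 [0.642 0.025] [0.724 0.122]
scene 0.012 457 [ 0.639 -0.064] [0.837 0.14 ]
scene 0.03 862 [0.561 0.013] [0.829 0.191]
scene 0.055 407 [0.55  0.012] [0.825 0.19 ]
scene 0.068 167 [0.546 0.031] [0.725 0.202]
```

View pics/c1.png

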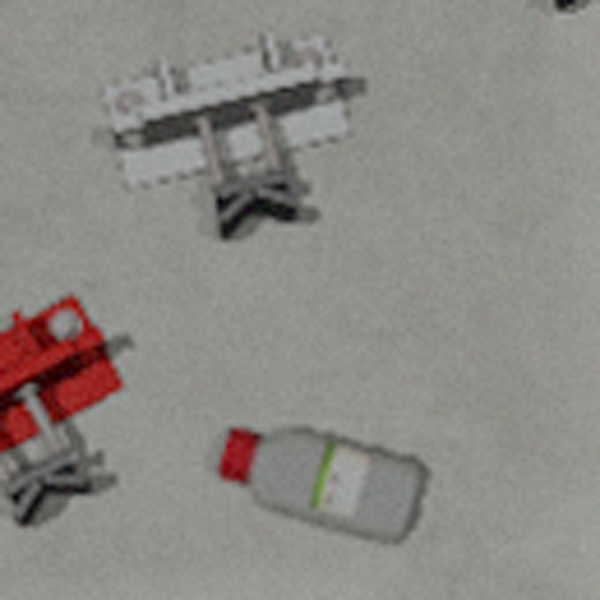

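View pics/c2.png

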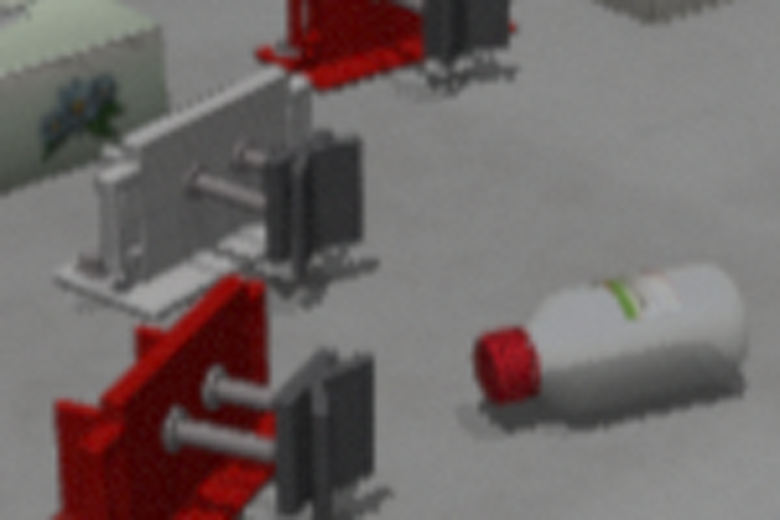

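In the enlarged crops, the bottle's base edge runs (427,465)–(400,543) and its cap end is near (224,454). The V vertex at the pad's top is near (258,202), the V tips are at (224,237) and (317,213), and the foot's front edge runs (130,187)–(348,135).

```bash
cat >> h.py <<'E'
def ray(n,pts,z):
    c=robot.camera_params(n); K=np.array([[c['fx'],0,c['cx']],[0,c['fy'],c['cy']],[0,0,1]])
    xy=cv2.undistortPoints(np.array(pts,float).reshape(-1,1,2),K,np.array(c['dist_coeffs'],float)).reshape(-1,2)
    T=np.array(c['world_from_camera']);D=np.c_[xy,np.ones(len(xy))]@T[:3,:3].T;o=T[:3,3]
    return o+D*((z-o[2])/D[:,2])[:,None]
E
python3 - <<'E'
from h import *
f=lambda L,z:ray('top',[(270+(x+.5)/4.615-.5,160+(y+.5)/4.615-.5) for x,y in L],z)[:,:2].round(4)
g=lambda L,z:ray('scene',[(240+(x+.5)/5.2-.5,190+(y+.5)/5.2-.5) for x,y in L],z)[:,:2].round(4)
b=f([(413,504),(224,454)],.0245);d=b[1]-b[0];print('base,cap',b.tolist(),np.linalg.norm(d),np.degrees(np.arctan2(d[1],d[0])))
b=g([(742,325),(495,366)],.0245);d=b[1]-b[0];print('scene base,cap',b.tolist(),np.linalg.norm(d),np.degrees(np.arctan2(d[1],d[0])))
print('vertex,tips',f([(258,202),(224,237),(317,213)],.067).tolist())
b=f([(130,187),(348,135)],.004);d=b[0]-b[1];print('foot',b.tolist(),np.degrees(np.arctan2(d[1],d[0]))-90)
print('scene pad top: left tip, right tip', g([(268,155),(360,137),(300,150)],.067).tolist())
P=np.load('pics/P.npy')
p=P[(P[:,2]>.062)&(P[:,2]<.08)]
import sys
# fit upright top by line
from numpy.linalg import eigh
q=p[p[:,0]+.27*p[:,1]>.69];c=q[:,:2].mean(0);e,v=eigh(np.cov((q[:,:2]-c).T));t=(q[:,:2]-c)@v
print('upright top',len(q),c,v[:,1],t.min(0),t.max(0),'ang',np.degrees(np.arctan2(v[1,1],v[0,1])))
# ICP-like: bottle cylinder from depth
from scipy.optimize import least_squares
for n,f0,box in(('top','top0',(310,370,245,285)),('scene','scene0',(345,387,238,274))):
    W=cloud(n,np.load(f'pics/{f0}.npy'));u0,u1,v0,v1=box;B=W[v0:v1,u0:u1].reshape(-1,3);B=B[B[:,2]>.02]
    a0=np.radians(73)
    def r(x):
        s=np.sin(x[1])*(B[:,0]-.5)-np.cos(x[1])*(B[:,1]-.02)-x[0]
        return np.hypot(s,B[:,2]-x[2])-.0245
    s=least_squares(r,[0,a0,.0245],loss='soft_l1',f_scale=.002);print(n,s.x,np.degrees(s.x[1]))
    tt=np.cos(s.x[1])*(B[:,0]-.5)+np.sin(s.x[1])*(B[:,1]-.02);print(np.percentile(tt,[1,99]), 'axispt at t=0',.5+np.sin(s.x[1])*s.x[0],.02-np.cos(s.x[1])*s.x[0])
E
```

```text
base,cap [[0.4918, -0.0267], [0.5186, 0.0762]] 0.10633273249569014 75.40179496350426
scene base,cap [[0.4853, -0.0258], [0.5218, 0.0728]] 0.10513900322905864 69.68632666448875
vertex,tips [[0.6497, 0.0587], [0.6305, 0.0768], [0.6439, 0.0271]]
foot [[0.6712, 0.1298], [0.7019, 0.0076]] 14.102417582309926
scene pad top: left tip, right tip [[0.659, 0.0812], [0.6494, 0.0404], [0.6547, 0.0679]]
upright top 187 [0.70799504 0.07438556] [-0.24525705  0.96945809] [-0.00624024 -0.06249568] [0.00537997 0.05905562] ang 104.19702499499718
top [0.00598952 1.25080299 0.02207292] 71.66573233299115
[-0.04437203  0.05749388] axispt at t=0 0.5056854763398279 0.01811593542145692
scene [0.00778956 1.25637466 0.02256623] 71.98496552443291
[-0.04222932  0.03918811] axispt at t=0 0.507407684542186 0.017590948210107628
```

arm_command:
  plan:
    - [0,0,2.9,0.0155,0.0357,0,0.0854]
    - [0,0,5.8,0.031,0.0714,0,0.0854]
    - [0,0,8.7,0.0465,0.1071,0,0.0854]
    - [0,0,11.6,0.062,0.1428,0,0.0854]
    - [0,0,14.5,0.0775,0.1785,0,0.0854]
    - [0,0,17.4,0.093,0.2142,0,0.0854]
    - [0,0,20.3,0.1085,0.2499,0,0.0854]
    - [0,0,23.2,0.124,0.2856,0,0.0854]
    - [0,0,26.1,0.1395,0.3213,0,0.0854]
    - [0,0,29,0.155,0.357,0,0.0854]

```text
clock: 0.93
ee_pos: [0.4042, -0.2144, 0.2312]
tcp_rot: [-0.0, 0.896, 0.443, -0.0]
wrist_force: [0.9, -0.7, -0.1]
opening: 0.0856
finger_force: 0.0
```

```bash
python3 -c "
from rig import robot
print(robot.read_state())"
```

```text
{'clock': 0.9333, 'joints': array([-4.91022663e-01,  8.83302533e-02,  1.97667427e+00,  1.42395701e-05,
        1.07662970e+00,  1.61638232e-01]), 'dq': array([ 1.00860362, -0.08628805,  0.09542105,  0.00179713, -0.01857655,
        0.39899356]), 'joint_efforts': array([ -8.7315309 , -39.97233868, -31.41175032,  -0.07246013,
         0.30987673,  -0.71205888]), 'ee_pos': array([ 0.40416209, -0.21440063,  0.2312214 ]), 'tcp_rot': array([-2.05557991e-05,  8.96467490e-01,  4.43109512e-01, -6.99168834e-06]), 'wrist_force': array([ 0.87415462, -0.7303793 , -0.0721104 ]), 'moment': array([-0.04028142,  0.00223538, -0.01116418]), 'finger_force': 0.0, 'opening': 0.08562710367569405}
```

arm_command:
  plan:
    - [0,0,2.8,0.015,0.034,-0.003,0.0854]
    - [0,0,5.6,0.03,0.068,-0.006,0.0854]
    - [0,0,8.4,0.045,0.102,-0.01,0.0854]
    - [0,0,11.2,0.06,0.136,-0.014,0.0854]
    - [0,0,14,0.075,0.17,-0.018,0.0854]
    - [0,0,16.8,0.09,0.204,-0.022,0.0854]
    - [0,0,19.5,0.104,0.238,-0.03,0.0854]
    - [0,0,19.5,0.104,0.238,-0.03,0.0854]
    - [0,0,19.5,0.104,0.238,-0.03,0.0854]
    - [0,0,19.5,0.104,0.238,-0.03,0.0854]

```text
clock: 1.77
ee_pos: [0.5075, 0.0217, 0.2009]
tcp_rot: [-0.0, 0.809, 0.588, -0.001]
wrist_force: [-1.0, -0.7, 0.2]
opening: 0.0853
finger_force: 0.0
```

arm_command:
  plan:
    - [-4.8,1.5,0,0,0,0,0.0854]
    - [-9.5,3.1,0,0,0,0,0.0854]
    - [-14.3,4.6,0,0,0,0,0.0854]
    - [-19,6.2,0,0,0,0,0.0854]
    - [-23.8,7.7,0,0,0,0,0.0854]
    - [-23.8,7.7,0,0,0,0,0.0854]
    - [-23.8,7.7,0,0,0,0,0.0854]
    - [-23.8,7.7,0,0,0,0,0.0854]
    - [-23.8,7.7,0,0,0,0,0.0854]
    - [-23.8,7.7,0,0,0,0,0.0854]

```text
clock: 2.6
ee_pos: [0.5079, 0.0207, 0.2018]
tcp_rot: [0.127, 0.791, 0.573, -0.174]
wrist_force: [0.1, 0.2, -0.2]
opening: 0.0853
finger_force: 0.0
```

```bash
python3 - <<'E'
from h import *
from scipy.spatial.transform import Rotation as R
s=robot.read_state();print(s['joints'].round(4).tolist(),s['ee_pos'])
q=s['tcp_rot'];M=R.from_quat([*q[1:],q[0]]).as_matrix();print(M.round(3))
p,d=snap('top','top1');im=cv2.imread('pics/top1.png');cv2.imwrite('pics/c3.png',cv2.resize(im[130:330,220:440],(660,600)))
# fit planar FK: r,z from pitch joints for the down-tool samples
E
```

```text
[0.2762, 0.342, 1.8005, -0.3752, 1.2728, 0.7537] [0.50787492 0.02074853 0.2017839 ]
[[ 0.282  0.95  -0.13 ]
 [ 0.862 -0.311 -0.401]
 [-0.421  0.001 -0.907]]
```

View pics/c3.png

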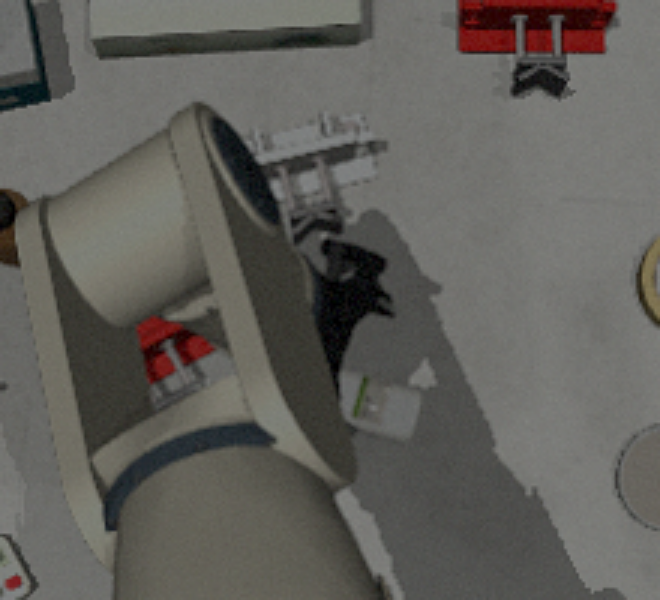

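The view shows the gripper above the bottle, whose base is visible at (395,415) in the crop, with the holder at (320,170) clear. I'll descend now.

arm_command:
  plan:
    - [0,0,0,-0.0004,-0.001,-0.028,0.0854]
    - [0,0,0,-0.0008,-0.002,-0.056,0.0854]
    - [0,0,0,-0.0012,-0.003,-0.084,0.0854]
    - [0,0,0,-0.0016,-0.004,-0.112,0.0854]
    - [0,0,0,-0.002,-0.005,-0.14,0.0854]
    - [0,0,0,-0.0024,-0.006,-0.165,0.0854]
    - [0,0,0,-0.003,-0.007,-0.183,0.0854]
    - [0,0,0,-0.003,-0.0075,-0.195,0.0854]
    - [0,0,0,-0.003,-0.0075,-0.195,0.0854]
    - [0,0,0,-0.003,-0.0075,-0.195,0.06]

```text
clock: 3.48
ee_pos: [0.505, 0.014, 0.0065]
tcp_rot: [0.127, 0.79, 0.574, -0.175]
wrist_force: [-0.4, -0.1, -0.3]
opening: 0.0755
finger_force: 0.0
```

arm_command:
  plan:
    - [0,0,0,0,0,0,0.03]
    - [0,0,0,0,0,0,0.03]
    - [0,0,0,0,0,0,0.03]
    - [0,0,0,0,0,0,0.03]
    - [0,0,0,0,0,0,0.03]
    - [0,0,0,0,0,0,0.03]
    - [0,0,0,0,0,0,0.03]
    - [0,0,0,0,0,0,0.03]
    - [0,0,0,0,0,0,0.03]
    - [0,0,0,0,0,0,0.03]
  force: 40

```text
clock: 4.32
ee_pos: [0.506, 0.0145, 0.0077]
tcp_rot: [0.128, 0.79, 0.574, -0.174]
wrist_force: [0.3, 1.6, 4.8]
opening: 0.0467
finger_force: 40.4
```

arm_command:
  plan:
    - [0,0,0,0,0,0.015,0.03]
    - [0,0,0,0,0,0.035,0.03]
    - [4.8,-1.5,0,0,0,0.055,0.03]
    - [9.5,-3.1,0,0,0,0.075,0.03]
    - [14.3,-4.6,0,0,0,0.095,0.03]
    - [19,-6.2,0,0,0,0.11,0.03]
    - [23.8,-7.7,0,0,0,0.12,0.03]
    - [28.5,-9.3,0,0,0,0.12,0.03]
    - [33.3,-10.8,0,0,0,0.12,0.03]
    - [38,-12.4,0,0,0,0.12,0.03]

```text
clock: 5.15
ee_pos: [0.506, 0.0141, 0.1282]
tcp_rot: [-0.075, 0.802, 0.583, 0.109]
wrist_force: [-0.1, -0.0, -1.9]
opening: 0.0469
finger_force: 41.7
```

```bash
python3 - <<'E'
from h import *
s=robot.read_state();print(s['joints'].round(3),s['ee_pos'],s['opening'],s['wrist_force'],s['moment'])
E
```

```text
[-0.151  0.286  2.036  0.367  0.804 -0.091] [0.50596611 0.01407274 0.12821562] 0.04693992072568949 [-0.05382552 -0.04991871 -1.86869173] [-0.15086163  0.09639761  0.00982482]
```

arm_command:
  plan:
    - [4.75,-1.55,0,0,0,0,0.03]
    - [9.5,-3.1,0,0,0,0,0.03]
    - [14.25,-4.65,0,0,0,0,0.03]
    - [19,-6.2,0,0,0,0,0.03]
    - [23.75,-7.75,0,0,0,0,0.03]
    - [28.5,-9.3,0,0,0,0,0.03]
    - [33.25,-10.85,0,0,0,0,0.03]
    - [38,-12.4,0,0,0,0,0.03]
    - [42.75,-13.95,0,0,0,0,0.03]
    - [47.5,-15.5,0,0,0,0,0.03]

```text
clock: 5.98
ee_pos: [0.5057, 0.0133, 0.1272]
tcp_rot: [-0.314, 0.682, 0.495, 0.437]
wrist_force: [-0.2, 0.5, -1.6]
opening: 0.0474
finger_force: 41.7
```

```bash
python3 - <<'E'
from h import *
s=robot.read_state();print(s['joints'].round(3),s['ee_pos'],s['opening'],s['wrist_force'],s['moment'])
snap('scene','sc2');im=cv2.imread('pics/sc2.png');cv2.imwrite('pics/c4.png',cv2.resize(im[100:340,200:520],(800,600)))
E
```

```text
[-0.607  0.652  2.063  1.131  1.291 -1.15 ] [0.50568942 0.01334415 0.12717975] 0.04739135776397284 [-0.17252038  0.51617834 -1.61342155] [-0.61851164  0.13058401  0.0513356 ]
```

View pics/c4.png

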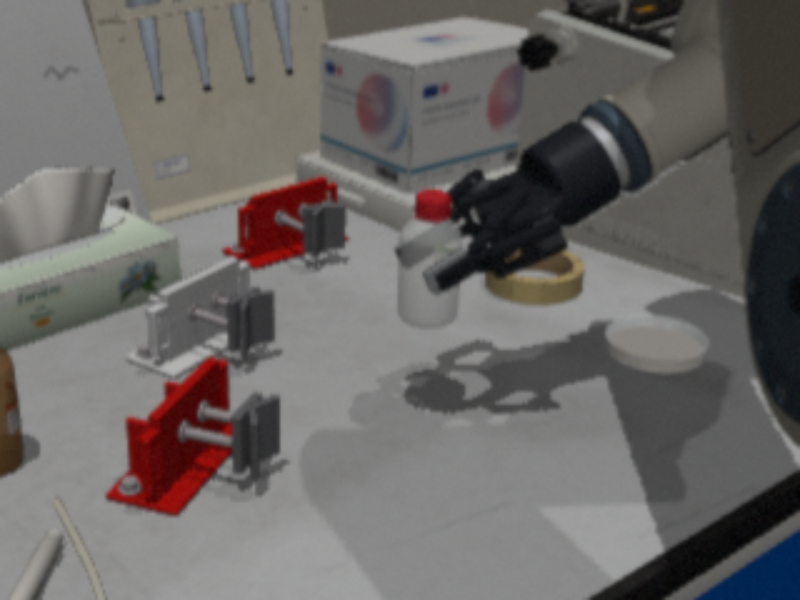

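The crop shows the bottle held upright, cap up at (433,205), and clear of everything. I'll yaw the tool to face the holder.

arm_command:
  plan:
    - [0,0,-6,0,0,0,0.03]
    - [0,0,-12,0,0,0,0.03]
    - [0,0,-18,0,0,0,0.03]
    - [0,0,-24,0,0,0,0.03]
    - [0,0,-30,0.01,0.005,0,0.03]
    - [0,0,-36,0.02,0.009,0,0.03]
    - [0,0,-42,0.03,0.013,0,0.03]
    - [0,0,-48,0.04,0.017,0,0.03]
    - [0,0,-54,0.05,0.021,0,0.03]
    - [0,0,-58,0.05,0.021,0,0.03]

```text
clock: 6.87
ee_pos: [0.5561, 0.0358, 0.1279]
tcp_rot: [-0.075, 0.835, 0.117, 0.533]
wrist_force: [1.8, -0.2, -1.9]
opening: 0.0464
finger_force: 41.8
```

arm_command:
  plan:
    - [0,0,0,0,0,0,0.03]
    - [0,0,0,0,0,0,0.03]
    - [0,0,0,0,0,0,0.03]
    - [0,0,0,0,0,0,0.03]
    - [0,0,0,0,0,0,0.03]
    - [0,0,0,0,0,0,0.03]
    - [0,0,0,0,0,0,0.03]
    - [0,0,0,0,0,0,0.03]
    - [0,0,0,0,0,0,0.03]
    - [0,0,0,0,0,0,0.03]

```text
clock: 7.7
ee_pos: [0.5553, 0.0357, 0.1267]
tcp_rot: [-0.076, 0.835, 0.118, 0.532]
wrist_force: [-0.0, -0.0, -1.7]
opening: 0.0468
finger_force: 41.8
```

```bash
cat > st.py <<'E'
from h import *
from scipy.spatial.transform import Rotation as R
s=robot.read_state();q=s['tcp_rot'];M=R.from_quat([*q[1:],q[0]]).as_matrix()
z=M[:,2];print('clk',s['clock'],'j',s['joints'].round(3),'p',s['ee_pos'].round(4),'F',s['wrist_force'].round(2),'op',s['opening'],s['finger_force'])
print('tool y',M[:,1].round(3),'heading',np.degrees(np.arctan2(z[1],z[0])).round(2),'pitch',np.degrees(np.arcsin(z[2])).round(2))
b=s['ee_pos']-.021*z;h=np.array([[.9694,.2453],[-.2453,.9694]]);print('bottle in holder',(h@b[:2]-[.6455,-.1025]).round(4),'z grasp',b[2].round(4),'Fh',(h@s['wrist_force'][:2]).round(2))
E
python3 st.py
```

```text
clk 7.7 j [-0.202  0.589  2.543  2.654  1.127 -1.564] p [0.5553 0.0357 0.1267] F [-0.02 -0.01 -1.66] op 0.04676372597253777 41.83850938003161
tool y [ 0.279 -0.96  -0.002] heading 16.23 pitch -24.97
bottle in holder [-0.1174  0.0002] z grasp 0.1356 Fh [-0.02  0.  ]
```

arm_command:
  plan:
    - [0,0,-0.5,0.01,0.0025,0,0.03]
    - [0,0,-1,0.02,0.005,0,0.03]
    - [0,0,-1.5,0.03,0.0075,-0.01,0.03]
    - [0,0,-2,0.039,0.01,-0.02,0.03]
    - [0,0,-2,0.039,0.01,-0.03,0.03]
    - [0,0,-2,0.039,0.01,-0.04,0.03]
    - [0,0,-2,0.039,0.01,-0.05,0.03]
    - [0,0,-2,0.039,0.01,-0.06,0.03]
    - [0,0,-2,0.039,0.01,-0.06,0.03]
    - [0,0,-2,0.039,0.01,-0.06,0.03]

```text
clock: 8.53
ee_pos: [0.5941, 0.046, 0.0661]
tcp_rot: [-0.067, 0.837, 0.104, 0.533]
wrist_force: [0.1, 0.0, -1.2]
opening: 0.0471
finger_force: 41.8
```

```bash
python3 st.py; python3 - <<'E'
from h import *
snap('scene','sc3');im=cv2.imread('pics/sc3.png');cv2.imwrite('pics/c5.png',cv2.resize(im[160:310,230:430],(800,600),interpolation=cv2.INTER_CUBIC))
E
```

```text
clk 8.5333 j [-0.109  0.78   2.456  2.797  1.223 -1.604] p [0.5941 0.046  0.0661] F [ 0.12  0.04 -1.17] op 0.04705516026471616 41.84557533313637
tool y [ 0.245 -0.969 -0.002] heading 14.26 pitch -25.04
bottle in holder [-0.0774  0.0013] z grasp 0.075 Fh [0.12 0.01]
```

View pics/c5.png

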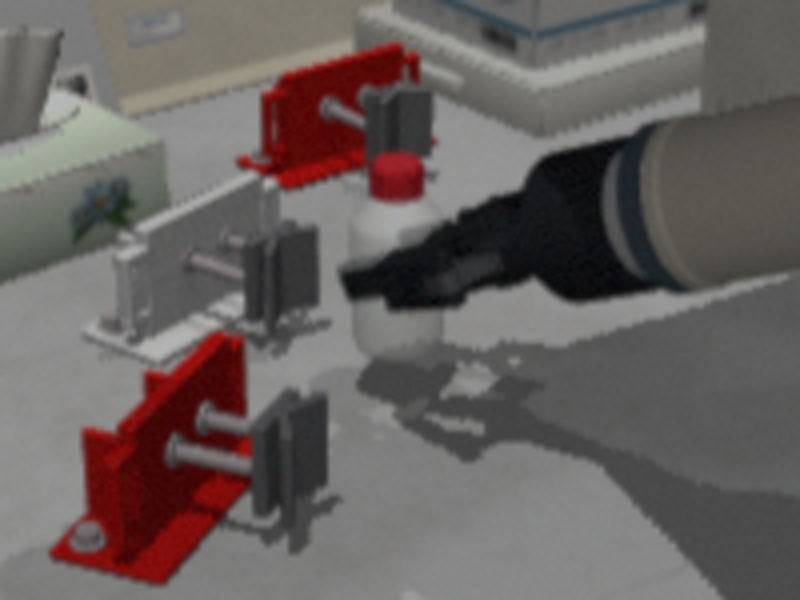

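The crop shows the bottle hanging upright just above the worktop with its base at (400,355). It is aligned with the V pad at (285,270), and the fingertips reach slightly past its front. I'll lower it.

arm_command:
  plan:
    - [0,0,0,0,0,-0.005,0.03]
    - [0,0,0,0,0,-0.01,0.03]
    - [0,0,0,0,0,-0.013,0.03]
    - [0,0,0,0,0,-0.016,0.03]
    - [0,0,0,0,0,-0.018,0.03]
    - [0,0,0,0,0,-0.019,0.03]
    - [0,0,0,0,0,-0.02,0.03]
    - [0,0,0,0,0,-0.02,0.03]
    - [0,0,0,0,0,-0.02,0.03]
    - [0,0,0,0,0,-0.02,0.03]

```text
clock: 9.42
ee_pos: [0.5944, 0.0459, 0.0469]
tcp_rot: [-0.067, 0.837, 0.104, 0.533]
wrist_force: [1.1, 0.3, -1.1]
opening: 0.0471
finger_force: 41.8
```

arm_command:
  plan:
    - [0,0,0,0,0,-0.0005,0.03]
    - [0,0,0,0,0,-0.001,0.03]
    - [0,0,0,0,0,-0.0015,0.03]
    - [0,0,0,0,0,-0.002,0.03]
    - [0,0,0,0,0,-0.0025,0.03]
    - [0,0,0,0,0,-0.003,0.03]
    - [0,0,0,0,0,-0.003,0.03]
    - [0,0,0,0,0,-0.003,0.03]
    - [0,0,0,0,0,-0.003,0.03]
    - [0,0,0,0,0,-0.003,0.03]

```text
clock: 10.25
ee_pos: [0.5943, 0.0459, 0.0438]
tcp_rot: [-0.067, 0.837, 0.104, 0.533]
wrist_force: [0.1, 1.0, -1.9]
opening: 0.0467
finger_force: 41.8
```

arm_command:
  plan:
    - [0,0,0,0,0,-0.0005,0.03]
    - [0,0,0,0,0,-0.001,0.03]
    - [0,0,0,0,0,-0.0015,0.03]
    - [0,0,0,0,0,-0.002,0.03]
    - [0,0,0,0,0,-0.002,0.03]
    - [0,0,0,0,0,-0.002,0.03]
    - [0,0,0,0,0,-0.002,0.03]
    - [0,0,0,0,0,-0.002,0.03]
    - [0,0,0,0,0,-0.002,0.03]
    - [0,0,0,0,0,-0.002,0.03]

```text
clock: 11.08
ee_pos: [0.5944, 0.0459, 0.0418]
tcp_rot: [-0.067, 0.837, 0.104, 0.533]
wrist_force: [0.7, -0.6, -1.9]
opening: 0.0467
finger_force: 41.8
```

arm_command:
  plan:
    - [0,0,0,0,0,-0.0005,0.03]
    - [0,0,0,0,0,-0.001,0.03]
    - [0,0,0,0,0,-0.0015,0.03]
    - [0,0,0,0,0,-0.002,0.03]
    - [0,0,0,0,0,-0.002,0.03]
    - [0,0,0,0,0,-0.002,0.03]
    - [0,0,0,0,0,-0.002,0.03]
    - [0,0,0,0,0,-0.002,0.03]
    - [0,0,0,0,0,-0.002,0.03]
    - [0,0,0,0,0,-0.002,0.03]

```text
clock: 11.92
ee_pos: [0.5947, 0.0459, 0.0413]
tcp_rot: [-0.067, 0.836, 0.104, 0.535]
wrist_force: [-5.6, -1.6, 10.2]
opening: 0.0471
finger_force: 42.5
```

```bash
python3 st.py; python3 - <<'E'
from h import *
p,d=snap('scene','sc4');im=cv2.imread('pics/sc4.png');cv2.imwrite('pics/c6.png',cv2.resize(im[180:280,270:370],(600,600),interpolation=cv2.INTER_CUBIC))
E
```

```text
clk 11.9167 j [-0.109  0.863  2.44   2.805  1.29  -1.628] p [0.5947 0.0459 0.0413] F [-5.64 -1.57 10.23] op 0.047095482196701635 42.45280900213402
tool y [ 0.245 -0.969 -0.001] heading 14.22 pitch -24.76
bottle in holder [-0.0769  0.0011] z grasp 0.0501 Fh [-5.85 -0.14]
```

View pics/c6.png

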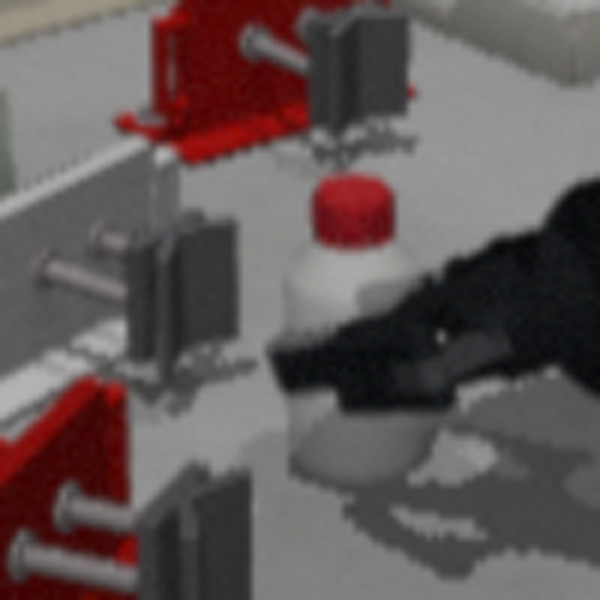

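The bottle is on the worktop and upright, with its base at (350,470) and cap at (355,210). The fingertips reach to its front face, so I'll release, back off 8 mm and regrip.

arm_command:
  plan:
    - [0,0,0,0,0,0.001,0.06]
    - [0,0,0,0,0,0.0015,0.062]
    - [0,0,0,0,0,0.0015,0.062]
    - [0,0,0,0,0,0.0015,0.062]
    - [0,0,0,-0.004,-0.001,0.0015,0.062]
    - [0,0,0,-0.0078,-0.002,0.0015,0.062]
    - [0,0,0,-0.0078,-0.002,0.0015,0.062]
    - [0,0,0,-0.0078,-0.002,0.0015,0.062]
    - [0,0,0,-0.0078,-0.002,0.0015,0.05]
    - [0,0,0,-0.0078,-0.002,0.0015,0.03]
  force: 40

```text
clock: 12.8
ee_pos: [0.5866, 0.0437, 0.0413]
tcp_rot: [-0.067, 0.837, 0.104, 0.533]
wrist_force: [0.5, -1.0, 0.6]
opening: 0.0464
finger_force: 41.2
```

arm_command:
  plan:
    - [0,0,0,0,0,0,0.03]
    - [0,0,0,0,0,0,0.03]
    - [0,0,0,0,0,0,0.03]
    - [0,0,0,0,0,0,0.03]
    - [0,0,0,0,0,0,0.03]
    - [0,0,0,0,0,0,0.03]
    - [0,0,0,0,0,0,0.03]
    - [0,0,0,0,0,0,0.03]
    - [0,0,0,0,0,0,0.03]
    - [0,0,0,0,0,0,0.03]

```text
clock: 13.63
ee_pos: [0.5866, 0.0438, 0.0413]
tcp_rot: [-0.067, 0.837, 0.104, 0.533]
wrist_force: [-0.5, -0.7, 1.3]
opening: 0.046
finger_force: 41.1
```

```bash
sed -i 's/-.021\*z/-.013*z/' st.py; python3 st.py; python3 - <<'E'
from h import *
p,d=snap('top','top4');W=cloud('top',d)
# cap: red pixels near expected bottle, top view
P=W.reshape(-1,3);C=p.reshape(-1,3).astype(int)
m=(C[:,0]>90)&(C[:,1]<60)&(abs(P[:,0]-.57)<.05)&(abs(P[:,1]-.037)<.05)&(P[:,2]>.08)
print(m.sum(),P[m].mean(0) if m.any() else None)
p,d=snap('scene','sc5');P=cloud('scene',d).reshape(-1,3);C=p.reshape(-1,3).astype(int)
m=(C[:,0]>90)&(C[:,1]<60)&(abs(P[:,0]-.57)<.05)&(abs(P[:,1]-.037)<.05)
print(m.sum(),P[m].mean(0),np.percentile(P[m],[2,98],axis=0))
im=cv2.imread('pics/sc5.png');cv2.imwrite('pics/c7.png',cv2.resize(im[180:280,270:370],(600,600),interpolation=cv2.INTER_CUBIC))
E
```

```text
clk 13.6333 j [-0.119  0.866  2.454  2.797  1.303 -1.636] p [0.5866 0.0438 0.0413] F [-0.45 -0.66  1.33] op 0.04603651435945813 41.14839035190016
tool y [ 0.245 -0.969 -0.001] heading 14.23 pitch -24.95
bottle in holder [-0.0779  0.0011] z grasp 0.0468 Fh [-0.6  -0.53]
0 None
129 [0.57215761 0.04743574 0.09890812] [[0.56341481 0.033541   0.09017024]
 [0.58694007 0.0572109  0.1046739 ]]
```

View pics/c7.png

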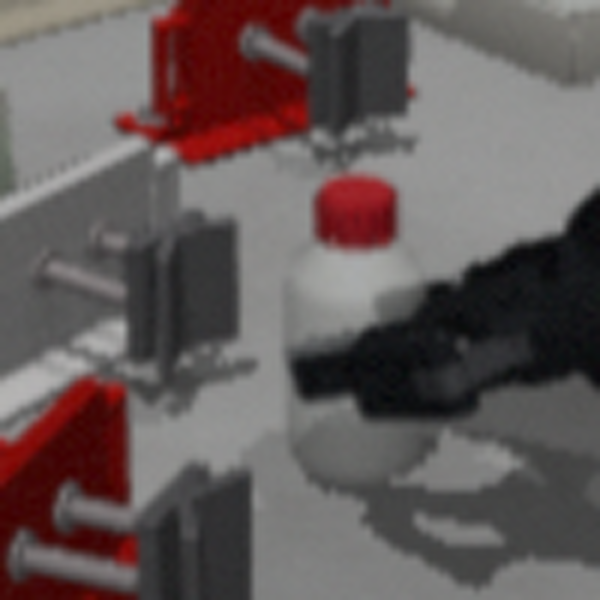

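The regrip holds the bottle upright with the fingertips now behind its front face. I'll advance it to the pad.

arm_command:
  plan:
    - [0,0,0,0.006,0.0014,0,0.03]
    - [0,0,0,0.012,0.0027,0,0.03]
    - [0,0,0,0.018,0.004,0,0.03]
    - [0,0,0,0.024,0.0054,0,0.03]
    - [0,0,0,0.03,0.0068,0,0.03]
    - [0,0,0,0.036,0.0082,0,0.03]
    - [0,0,0,0.04,0.0091,0,0.03]
    - [0,0,0,0.044,0.01,0,0.03]
    - [0,0,0,0.044,0.01,0,0.03]
    - [0,0,0,0.044,0.01,0,0.03]

```text
clock: 14.57
ee_pos: [0.6308, 0.054, 0.0413]
tcp_rot: [-0.067, 0.837, 0.104, 0.534]
wrist_force: [0.1, -0.1, -0.3]
opening: 0.0464
finger_force: 41.1
```

```bash
python3 st.py
```

```text
clk 14.5667 j [-0.073  0.835  2.372  2.829  1.198 -1.592] p [0.6308 0.054  0.0413] F [ 0.15 -0.12 -0.31] op 0.04637931108483194 41.095853448719026
tool y [ 0.245 -0.969 -0.001] heading 14.24 pitch -24.94
bottle in holder [-0.0325  0.    ] z grasp 0.0468 Fh [ 0.12 -0.15]
```

Next 8 mm in small rows, then read the force.

arm_command:
  plan:
    - [0,0,0,0.001,0.0002,0,0.03]
    - [0,0,0,0.002,0.0005,0,0.03]
    - [0,0,0,0.003,0.0008,0,0.03]
    - [0,0,0,0.004,0.001,0,0.03]
    - [0,0,0,0.005,0.0012,0,0.03]
    - [0,0,0,0.006,0.0015,0,0.03]
    - [0,0,0,0.007,0.0018,0,0.03]
    - [0,0,0,0.008,0.002,0,0.03]
    - [0,0,0,0.008,0.002,0,0.03]
    - [0,0,0,0.008,0.002,0,0.03]

```text
clock: 15.4
ee_pos: [0.6386, 0.0559, 0.0413]
tcp_rot: [-0.067, 0.837, 0.104, 0.533]
wrist_force: [-3.1, -0.6, 5.5]
opening: 0.0467
finger_force: 41.6
```

```bash
python3 st.py
```

```text
clk 15.4 j [-0.065  0.831  2.357  2.834  1.18  -1.585] p [0.6386 0.0559 0.0413] F [-3.13 -0.63  5.46] op 0.04665541309617403 41.605143731625276
tool y [ 0.245 -0.969 -0.001] heading 14.24 pitch -24.96
bottle in holder [-0.0246  0.    ] z grasp 0.0468 Fh [-3.19  0.16]
```

arm_command:
  plan:
    - [0,0,0,0.001,0.0002,0,0.03]
    - [0,0,0,0.002,0.0005,0,0.03]
    - [0,0,0,0.003,0.0008,0,0.03]
    - [0,0,0,0.004,0.001,0,0.03]
    - [0,0,0,0.005,0.0012,0,0.03]
    - [0,0,0,0.006,0.0015,0,0.03]
    - [0,0,0,0.007,0.0018,0,0.03]
    - [0,0,0,0.008,0.002,0,0.03]
    - [0,0,0,0.0085,0.0021,0,0.03]
    - [0,0,0,0.0085,0.0021,0,0.03]

```text
clock: 16.23
ee_pos: [0.6462, 0.058, 0.0413]
tcp_rot: [-0.067, 0.837, 0.104, 0.533]
wrist_force: [-9.3, -2.4, 8.6]
opening: 0.0466
finger_force: 42.5
```

```bash
python3 st.py; python3 - <<'E'
from h import *
p,d=snap('scene','sc6');im=cv2.imread('pics/sc6.png');cv2.imwrite('pics/c8.png',cv2.resize(im[180:280,240:340],(600,600),interpolation=cv2.INTER_CUBIC))
p,d=snap('top','top6');im=cv2.imread('pics/top6.png')
a=cv2.resize(im[160:240,280:360],(600,600),interpolation=cv2.INTER_CUBIC);b=cv2.imread('pics/c8.png')
cv2.imwrite('pics/c8.png',cv2.resize(np.hstack([b,a]),(800,400)))
E
```

```text
clk 16.2333 j [-0.058  0.827  2.343  2.839  1.161 -1.578] p [0.6462 0.058  0.0413] F [-9.27 -2.4   8.58] op 0.04657065320366813 42.45193912177854
tool y [ 0.245 -0.969 -0.002] heading 14.25 pitch -25.01
bottle in holder [-0.0167  0.0002] z grasp 0.0468 Fh [-9.58 -0.05]
```

View pics/c8.png

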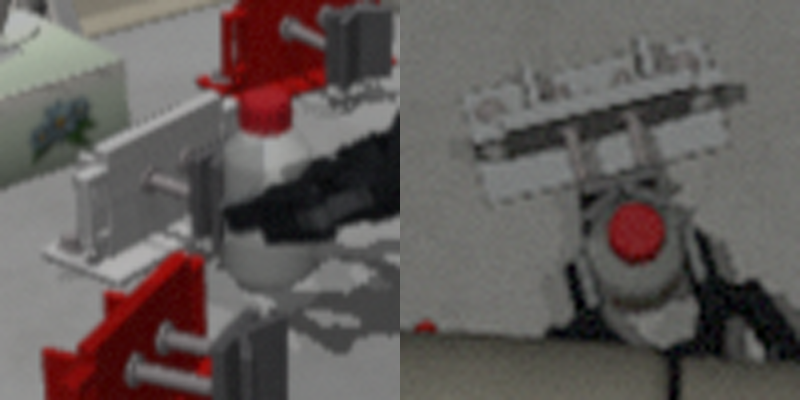

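The left panel shows the bottle upright in the V with the pad pushed in. The right panel, from above, shows the cap at (637,232) centred between the two rods, with the fingers clear of the pad. I'll check the tilt and pad travel numerically against the pre-press picture.

```bash
python3 - <<'E'
from h import *
def stat(f):
    d=np.load(f'pics/{f}.npy');p=cv2.imread(f'pics/{f}.png')[:,:,::-1].astype(int);W=cloud('scene',d)
    c0={'sc5':(.57,.037),'sc6':(.63,.052)}[f];out=[]
    P=W;near=(np.hypot(P[...,0]-c0[0],P[...,1]-c0[1])<.04)
    m=(p[...,0]>90)&(p[...,1]<60)&near&(P[...,2]>.085)
    v,u=np.nonzero(m);print(f,'cap px',u.min(),u.max(),v.min(),v.max(),'med',np.median(P[m],0).round(4),m.sum())
    w=(p.min(-1)>75)&near
    for lo,hi in((.004,.018),(.018,.03),(.06,.073)):
        k=w&(P[...,2]>lo)&(P[...,2]<hi);q=P[k]
        # fit circle centre r=24.5mm
        from scipy.optimize import least_squares
        s=least_squares(lambda x:np.hypot(q[:,0]-x[0],q[:,1]-x[1])-.0245,c0,loss='soft_l1',f_scale=.001)
        print(lo,len(q),s.x.round(4),np.sqrt((s.fun**2).mean()).round(4))
stat('sc5');stat('sc6')
E
python3 st.py
```

```text
sc5 cap px 323 335 210 220 med [0.5708 0.048  0.1009] 129
0.004 123 [0.5783 0.0422] 0.0014
0.018 75 [0.5786 0.0423] 0.0011
0.06 122 [0.5789 0.0422] 0.0028
sc6 cap px 300 312 202 213 med [0.6314 0.0621 0.1013] 121
0.004 116 [0.6378 0.0559] 0.0013
0.018 80 [0.6375 0.0561] 0.0016
0.06 108 [0.6389 0.0566] 0.0026
clk 16.3333 j [-0.058  0.827  2.343  2.839  1.162 -1.578] p [0.6461 0.0579 0.0413] F [-10.32  -3.65   8.44] op 0.04683138136848503 42.4244413605777
tool y [ 0.245 -0.969 -0.002] heading 14.24 pitch -25.01
bottle in holder [-0.0167  0.0002] z grasp 0.0468 Fh [-10.9   -1.01]
```

arm_command:
  plan:
    - [0,0,0,0,0,0,0.03]
    - [0,0,0,0,0,0,0.03]
    - [0,0,0,0,0,0,0.03]
    - [0,0,0,0,0,0,0.03]
    - [0,0,0,0,0,0,0.03]
    - [0,0,0,0,0,0,0.03]
    - [0,0,0,0,0,0,0.03]
    - [0,0,0,0,0,0,0.03]
    - [0,0,0,0,0,0,0.03]
    - [0,0,0,0,0,0,0.03]

```text
clock: 17.17
ee_pos: [0.6461, 0.058, 0.0413]
tcp_rot: [-0.067, 0.837, 0.104, 0.533]
wrist_force: [-10.1, -2.6, 8.4]
opening: 0.0465
finger_force: 42.4
```

```bash
python3 st.py; python3 - <<'E'
from h import *
# pad travel: shift of the pad's dark top, along holder x, between top0 and top6 (band beside the bottle) by scene depth
h=np.array([[.9694,.2453],[-.2453,.9694]])
for f in('sc5','sc6'):
    W=cloud('scene',np.load(f'pics/{f}.npy'));P=W.reshape(-1,3);C=cv2.imread(f'pics/{f}.png').reshape(-1,3).astype(int)
    q=P[:,:2]@h.T-[.6455,-.1025]
    m=(P[:,2]>.025)&(P[:,2]<.062)&(q[:,0]>-.03)&(q[:,0]<.035)&(q[:,1]>.013)&(q[:,1]<.026)&(C.max(1)<85)
    print(f,m.sum(),np.percentile(q[m,0],[5,25,50,75,95]).round(4))
E
```

```text
clk 17.1667 j [-0.058  0.827  2.343  2.839  1.162 -1.578] p [0.6461 0.058  0.0413] F [-10.07  -2.6    8.38] op 0.04648746598124137 42.42233733476951
tool y [ 0.245 -0.969 -0.002] heading 14.24 pitch -25.01
bottle in holder [-0.0167  0.0002] z grasp 0.0468 Fh [-10.4   -0.05]
sc5 123 [-0.0061 -0.0033  0.0078  0.0099  0.0162]
sc6 130 [0.0013 0.0055 0.0164 0.0196 0.0259]
```

The depth shift puts pad travel at about 9 mm, so I'll press 2.5 mm further to sit mid-range.

arm_command:
  plan:
    - [0,0,0,0.0005,0.0001,0,0.03]
    - [0,0,0,0.001,0.0003,0,0.03]
    - [0,0,0,0.0015,0.0004,0,0.03]
    - [0,0,0,0.002,0.0005,0,0.03]
    - [0,0,0,0.0024,0.0006,0,0.03]
    - [0,0,0,0.0024,0.0006,0,0.03]
    - [0,0,0,0.0024,0.0006,0,0.03]
    - [0,0,0,0.0024,0.0006,0,0.03]
    - [0,0,0,0.0024,0.0006,0,0.03]
    - [0,0,0,0.0024,0.0006,0,0.03]

```text
clock: 18.0
ee_pos: [0.6482, 0.0585, 0.0413]
tcp_rot: [-0.067, 0.837, 0.104, 0.533]
wrist_force: [-12.3, -3.3, 10.0]
opening: 0.0466
finger_force: 42.7
```

```bash
python3 st.py; python3 - <<'E'
from h import *
h=np.array([[.9694,.2453],[-.2453,.9694]])
snap('scene','sc7')
for f in('sc5','sc7'):
    W=cloud('scene',np.load(f'pics/{f}.npy'));P=W.reshape(-1,3);C=cv2.imread(f'pics/{f}.png').reshape(-1,3).astype(int)
    q=P[:,:2]@h.T-[.6455,-.1025]
    m=(P[:,2]>.025)&(P[:,2]<.062)&(q[:,0]>-.03)&(q[:,0]<.035)&(q[:,1]>.013)&(q[:,1]<.026)&(C.max(1)<85)
    print(f,m.sum(),np.percentile(q[m,0],[5,25,50,75,95]).round(4))
E
```

```text
clk 18.0 j [-0.056  0.826  2.339  2.841  1.156 -1.576] p [0.6482 0.0585 0.0413] F [-12.33  -3.29  10.03] op 0.04659058524115351 42.71215703961559
tool y [ 0.245 -0.97  -0.002] heading 14.24 pitch -25.02
bottle in holder [-0.0145  0.0002] z grasp 0.0468 Fh [-12.76  -0.16]
sc5 123 [-0.0061 -0.0033  0.0078  0.0099  0.0162]
sc7 126 [0.0018 0.0077 0.0193 0.0215 0.025 ]
```

```bash
python3 -c "
from rig import robot
print(robot.hand_in())"
```

```text
the job is handed in; nothing more can be done
None
```

I stood the white bottle upright, pressed it into the grey holder's V with the pad in by an estimated 11–13 mm, and handed the job in at 18 s still gripping and pressing; no verdict came back.

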